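# Put the plug gauge home in its own hole of the graded holder

## Task

Put the plug gauge with the brass handle back into the graded holder, in the hole made for its diameter (not the bigger one beside it). The hole bar can slide in its tray and is not quite where it should be, so feel for the hole with light pressure; then press the gauge steadily past the spring catch until its collar sits flush on the bar, upright, and let go. Never lean on the holder with the gauge with more than about 35 N, and leave the other parts lying around where they are.

Things in the scene. Friction and masses are not known exactly. Their poses are not given: they have to be found in the camera images.
- plug_mid (a point): Centre of the upright plug gauge, 92 mm tall, 110-220 g, z up. Steel nose 19 mm wide, 40 mm long, 1 mm foot chamfer; steel collar 30 mm wide, 5 mm thick, underside 6 mm below this point; ribbed brass handle 22 mm wide from 1 mm below to 46 mm above this point, to be gripped from above. It stands on its nose on the worktop.
- stand: Fixed graded holder: dark steel tray 66 (x) by 224 (y) mm; origin in the centre of its underside, z up, y along the row; end stops 22 mm high. In it an aluminium bar, 46 by 190 mm, top 53 mm above the origin, with five through holes in a row on x = 0, for 10, 13, 16, 19, 22 mm gauges from -y to +y, 36 mm apart, each 1.2 mm wider than its gauge, 1 mm chamfer.
- row_ref (a point): Fixed point of the tray, axes as the tray's, at the height of the bar's top: the mouth of the 19 mm hole if the bar lay against its -y stop. The bar has 22 mm of play along y and really stands 4 to 18 mm off that stop towards +y, its holes with it; this offset is not measured. About 14 N of friction holds the bar where it is.
- catch_ref (a point): Fixed point of the tray 21 mm below row_ref, at the height of the spring catches: in every hole a round nose on the +x side stands 2 mm into the gauge's way. It takes a few newtons, up to some 15, to press a gauge past it and on down; a gauge does not fall home by its weight. Home, the collar lies on the bar and the nose ends 5 mm above the tray floor.
- fitting: Bystander: brass stub fitting on its hexagon, 19x22x31 mm; origin at its foot. Leave alone.
- dial: Bystander: pressure gauge lying face up, 78x55x24 mm; origin at its underside. Leave alone.
- bushing: Bystander: steel bushing on end, 40x40x26 mm; origin at its underside. Leave alone.
Mind the look-alikes: they are no part of the job. Of the things shaped like the part that bears plug_mid, the brass one is meant.

How it is judged:
By the outcome, as a careful person would: the job done as asked, in the order asked, and still so for the second after the job is handed in, with the robot touching nothing.
It also fails if it takes over 72 s, if anything falls off the work surface, if the arm or the gripper's body presses on something with over 40 N, if the wrist force passes 120 N, or if a joint passes its speed limit or range.

## Robot

A 6-joint arm with a two-finger parallel gripper is mounted at the origin on a cart in front of the work surface, level with it; the furniture and walls round the work are solid. World frame = base frame: x ahead of the robot, y to its left, z up, the work surface at z = 0. Lengths are in mm, angles in rad, forces in N, time in s.
With the tool pointing down it reaches from about 225 to 725 mm from the base axis. Payload 3.1 kg.
Tool frame: the origin (TCP) lies on the centre line of the jaws, within the pads' length; the fingertips stand manip.tips_ahead ahead of it and the grasp point (between the pads) is the TCP (manip.tips_ahead is the distance from the TCP to the fingertips, in mm); z points along the fingers, y is the line along which they close (so a half turn about z gives the same grasp; the last joint's range is limited). The gripper opens to 85 mm and grips with 20 to 120 N. Pads are 22 mm wide; open, the fingers measure 114 mm over their backs; the gripper's body (76 mm by 85 mm) begins 54 mm behind the grasp point. The pads swing forward as they close: fully open they stand 13 mm farther back than shut.
Start: joints at [-1.384, 0.048, 0.099, 1.622, 0, 1.443], TCP at [162.539, -499.198, 250.312] pointing down, gripper open.
Joint ranges: [-2.91, 2.91], [-0.99, 1.94], [-1.21, 1.42], [-2.12, 2.29], [-1.49, 1.47], [-3.14, 3.14]. Speed limits (rad/s): [2.79, 2.79, 3.14, 3.14, 3.14, 3.14].

## Interface

Orientations are given as a 3x3 rotation matrix whose columns are the frame's x, y, z axes.
In Python, from station import manip, get_image, camera_params, workorder, look_for, landmark_of gives the robot as it stands. The module is installed in compiled form; this text tells all that it offers.
- The arm moves only by the shell command python3 -m handwheel 'ROWS'. ROWS is JSON, a list of rows, each a list of 3 entries, a list of its own where there are three numbers: the shift along the tool's x, y, z in m, then the turn about the tool's z in rad, then the gripper's target within -1 to 1 (shut at 1, half-way at 0, fully open at -1). A call has 1 to 5 rows; each row is the pose to reach, as a shift and turn from the pose commanded when the call began, along the tool's axes at that moment; what a row does not reach only later rows make up. A row lasts 1/12 s, in which the tool goes at most 41.7 mm and 7.16 degrees, less where a joint would pass 70% of its speed; a pose out of reach is approached as far as the arm can. A call with a gripper value outside its range is refused whole. The fingers move at their own pace and stop on an object; the grip force is fixed at half the most. Time passes only in rows, so rows that repeat a pose let the fingers close. It gives the time, the measured TCP pose, the force, the opening and the grip force at its end, in the units of the state.
- manip.read_state(): the state, without advancing time (a new reading comes with each control period).
- get_image(name): name is "side" or "top" or "wrist"; returns the picture (400x640x3 uint8, red, green, blue); there is no depth.
- camera_params(name): a dict with "intrinsics" (3x3 intrinsics, pixels), "dist_coeffs" ([k1, k2, p1, p2, k3] as OpenCV has them; the pictures are not rectified), "R" (3x3) and "t" (3): a world point X has camera coordinates R X + t; the wrist camera has in their place "T_tool_cam" (4x4, takes a point from camera to tool coordinates, whose origin is the TCP and whose axes are the flange's). Camera axes: x right, y down, z forward; pixel columns grow to the right and rows downward; lengths in mm; the calibration is good to about 2 mm. A picture is of the moment at which its call begins: read the wrist's pose just before it. camera_params takes no time and is no camera call.
- workorder.job_done(): hands the job in; it is judged then, once.
Trained networks look in the newest picture that a camera, given by its name, has taken for a name from the list of things; names that differ only in an ending like _2 or _b are one class to them, and where a whole thing is asked for, a point or a joint stands for the part that bears it (a point fixed in the world has none). Each returns a list of dicts, best first, with "score" (0 to 1); they miss things now and then, are a little off and sometimes report something else, mostly with a low value. They report only what shows in the picture. A call takes as long as a camera call. They do not tell look-alikes from the thing itself.
- look_for(label, camera): "rect" ([left, top, right, bottom] in pixels, round what is visible of it).
- landmark_of(label, camera): "point" ([column, row] in pixels: a listed point, or the origin of a listed thing).
The state is a dict: "clock": time; "joints": joint angles; "joint_vel": joint speeds; "joint_efforts": joint torques, N m; "ee_pos": TCP position; "orientation": TCP orientation; "force": force on the tool from outside, world axes, zero at the start; "wrist_torque": the same for the moment, N m; "width": opening from 0.0 (shut) to 1.0 (fully open); "grasp_force": force on a finger pad.
Only numpy, scipy, OpenCV 4.12 (cv2) and the standard library are available. Lean on these libraries where they do the work, as an engineer would, in place of code of your own. Each camera call takes 0.05 s, during which the arm holds its last target. There are 200 camera calls.

## Working session

There is one attempt and no reset: what is moved stays moved. The work goes in short steps, Python scripts to look and compute and a shell command to move; the robot and the scene stay as the last step left them, time stands still between calls to the robot, and variables do not carry over. Pictures are saved under pics/ and viewed, at most 10 in all, crops included, and the job is handed in when it is done.

```bash
mkdir -p pics
cat > h.py <<'E'
import numpy as np, cv2
from station import manip, get_image, camera_params, workorder, look_for, landmark_of
def ray(cam,px,st=None):
    p=camera_params(cam);K=np.array(p["intrinsics"]);d=np.array(p["dist_coeffs"])
    u=cv2.undistortPoints(np.array([[px]],float),K,d)[0,0]
    v=np.array([u[0],u[1],1.])
    if "R" in p:
        R=np.array(p["R"]);t=np.array(p["t"]).ravel();return -R.T@t,R.T@v
    T=np.array(p["T_tool_cam"]);Rw=np.array(st["orientation"])
    return Rw@T[:3,3]+np.array(st["ee_pos"]),Rw@T[:3,:3]@v
def atz(cam,px,z,st=None):
    o,v=ray(cam,px,st);return o+v*(z-o[2])/v[2]
def tri(rs):
    A=0;b=0
    for o,v in rs:
        v=v/np.linalg.norm(v);P=np.eye(3)-np.outer(v,v);A=A+P;b=b+P@o
    return np.linalg.solve(A,b)
def save(n,im): cv2.imwrite(f"pics/{n}.png",im[:,:,::-1])
E
python3 - <<'E'
from h import *
np.set_printoptions(precision=1,suppress=True)
for c in("top","side"):
    save(c,get_image(c))
    for l in("plug_mid","row_ref","stand"):
        print(c,l,[(round(d["score"],2),np.round(d["point"])) for d in landmark_of(l,c)[:4]])
s=manip.read_state();print(manip.tips_ahead,s["orientation"],s["force"],s["clock"])
E
```

```text
top plug_mid [(0.69, array([380., 276.])), (0.54, array([432., 224.])), (0.52, array([438., 254.])), (0.45, array([410., 242.]))]
top row_ref [(0.79, array([263., 225.]))]
top stand [(0.59, array([276., 227.]))]
side plug_mid [(0.94, array([276., 264.])), (0.91, array([292., 245.])), (0.75, array([308., 267.])), (0.56, array([260., 237.]))]
side row_ref [(0.87, array([308., 179.]))]
side stand [(0.87, array([312., 196.])), (0.62, array([308., 184.])), (0.18, array([294., 245.]))]
19.0 [[ 1.   0.3 -0. ]
 [ 0.3 -1.   0. ]
 [ 0.  -0.  -1. ]] [ 0.1 -0.2  0.7] 0.4
```

View pics/top.png

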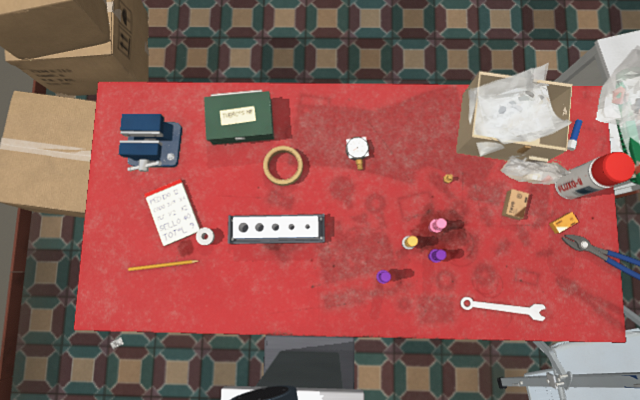

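View pics/side.png

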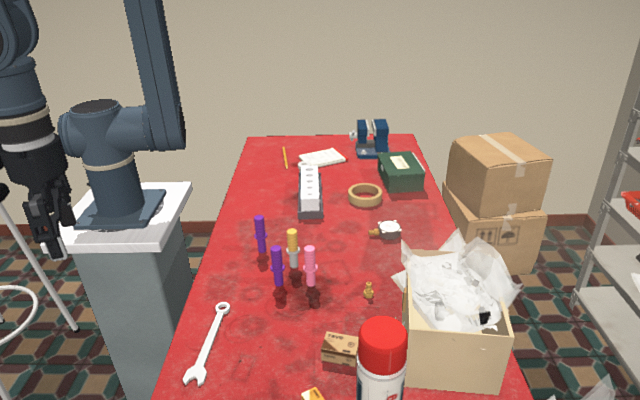

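The top view shows four gauges: purple (380,276) and (438,254), pink (438,225) and yellow/brass (410,242). In the side view the brass one is at (292,245). The brass-coloured handle fits the description, and I'll check it in a crop. The holder's second hole from the left, at about (259,227), is the 19 mm one.

Run:
```python
from h import *
np.set_printoptions(precision=1,suppress=True)
t=get_image("top");s=get_image("side")
a=cv2.resize(t[205:295,360:460],(500,450),interpolation=cv2.INTER_CUBIC);b=cv2.resize(s[205:295,245:330],None,fx=3.4,fy=3.4,interpolation=cv2.INTER_CUBIC)
c=np.zeros((450,800,3),np.uint8);c[:,:500]=a;c[:b.shape[0],500:500+b.shape[1]]=b
save("crop1",c)
h=cv2.resize(t[208:248,222:332],None,fx=7,fy=7,interpolation=cv2.INTER_CUBIC);save("crop2",h)
for n,p,q in(("brass",(410,242),(292,245)),("pink",(432,224),(308,267)),("pur1",(380,276),(260,237)),("pur2",(438,254),(276,264)),("rowref",(263,225),(308,179))):
    r=[ray("top",p),ray("side",q)];x=tri(r);print(n,x)
# z for gauges known 46
for p in((410,242),(432,224),(438,254)): print(atz("top",p,46))
for q in((292,245),(308,267),(276,264)): print(atz("side",q,46))
for u in(243,259,275,291,307): print(atz("top",(u,227),53))
```

```text
brass [ 480.1 -257.1   55. ]
pink [ 519.  -310.4   37.7]
pur1 [ 403.4 -193.4   33.3]
pur2 [ 453.  -318.8   53. ]
rowref [509.6  71.3  43.2]
[ 480.9 -258.6   46. ]
[ 522.1 -308.2   46. ]
[ 455.4 -320.1   46. ]
[ 478.8 -244.7   46. ]
[ 515.6 -321.7   46. ]
[ 449.6 -310.2   46. ]
[507.7 115.3  53. ]
[508.3  79.3  53. ]
[508.8  43.3  53. ]
[509.4   7.4  53. ]
[510.  -28.5  53. ]
```

View pics/crop1.png

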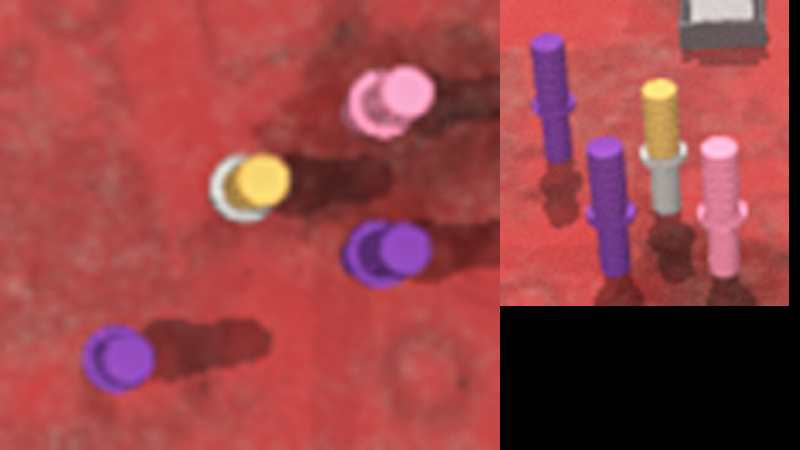

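View pics/crop2.png

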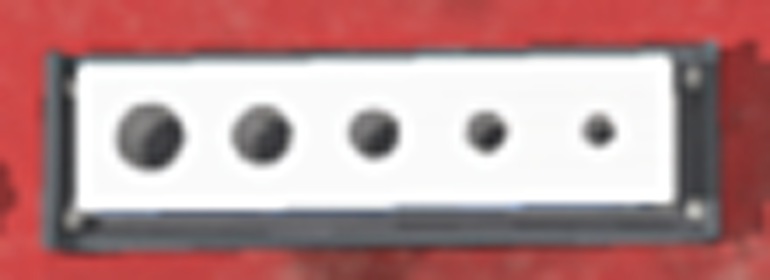

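Brass gauge confirmed: its handle top is at top-view (413,241) and side (292,231.5), and its steel nose and collar can be seen. The 19 mm hole is at top-view (259.4,227.1).

```bash
cat >> h.py <<'E'
def delta(x,y,z,yawy):
    "tool-axis shift (m) and turn (rad) to reach world xyz with tool y at world angle yawy"
    s=manip.read_state();R=np.array(s["orientation"]);d=R.T@(np.array([x,y,z])-s["ee_pos"])
    a=np.arctan2(R[1,1],R[0,1]);t=-(yawy-a)
    return np.round(d/1000,4),round((t+np.pi)%(2*np.pi)-np.pi,4)
E
python3 - <<'E'
from h import *
np.set_printoptions(precision=1,suppress=True)
print(tri([ray("top",(412.8,241)),ray("side",(292,231.5))]),atz("top",(412.8,241),92),atz("side",(292,231.5),92))
f=lambda u,v:(u/7+222,v/7+208)
H=[atz("top",f(*p),53) for p in((150,137),(262,134),(374,132.5),(486,132),(598,130))];print(np.array(H))
T=[atz("top",f(*p),22) for p in((50,55),(50,245),(716,45),(716,240))];print(np.array(T))
d=H[0]-H[-1];print("yaw of row",np.arctan2(d[1],d[0])-np.pi/2)
print(delta(481,-256,170,0))
print(manip.read_state()["orientation"])
E
```

```text
[ 480.9 -257.1   89.6] [ 479.6 -256.8   92. ] [ 482.3 -260.5   92. ]
[[506.4 114.3  53. ]
 [507.9  78.3  53. ]
 [509.   42.3  53. ]
 [509.8   6.4  53. ]
 [511.  -29.4  53. ]]
[[536.3 154.7  22. ]
 [473.4 151.6  22. ]
 [543.1 -66.2  22. ]
 [478.8 -67.3  22. ]]
yaw of row 0.032046239809040866
(array([ 0.4, -0.1,  0.1]), np.float64(-1.256))
[[ 1.   0.3 -0. ]
 [ 0.3 -1.   0. ]
 [ 0.  -0.  -1. ]]
```

```bash
python3 -m handwheel '[[[0.378,-0.132,0.06],-1.288,-1],[[0.378,-0.132,0.06],-1.288,-1],[[0.378,-0.132,0.06],-1.288,-1],[[0.378,-0.132,0.06],-1.288,-1],[[0.378,-0.132,0.06],-1.288,-1]]'; python3 -c "
from h import *
print(delta(481,-256,190,0.032))"
```

```text
clock: 0.92
ee_pos: [327.6, -373.2, 219.4]
orientation: [[0.586, 0.811, 0.001], [0.811, -0.586, -0.001], [-0.0, 0.001, -1.0]]
force: [1.1, -0.5, 0.5]
width: 1.002
grasp_force: 0.0
(array([0.1848, 0.0557, 0.0294]), np.float64(-0.6577))
```

```bash
python3 -m handwheel '[[[0.185,0.056,0.029],-0.658,-1],[[0.185,0.056,0.029],-0.658,-1],[[0.185,0.056,0.029],-0.658,-1],[[0.185,0.056,0.029],-0.658,-1],[[0.185,0.056,0.029],-0.658,-1]]'; python3 -c "
from h import *
print(delta(481,-256,190,0.032))"
```

```text
clock: 1.33
ee_pos: [483.0, -255.3, 189.8]
orientation: [[-0.003, 1.0, 0.001], [1.0, 0.003, 0.001], [0.001, 0.001, -1.0]]
force: [-0.2, -0.3, -0.3]
width: 1.003
grasp_force: 0.0
(array([-0.0007, -0.002 , -0.0002]), np.float64(-0.0294))
```

```bash
python3 -m handwheel '[[[-0.0007,-0.002,0],-0.03,-1],[[-0.0007,-0.002,0],-0.03,-1],[[-0.0007,-0.002,0],-0.03,-1]]'
python3 - <<'E'
from h import *
np.set_printoptions(precision=1,suppress=True)
s=manip.read_state();print(s["ee_pos"]);im=get_image("wrist");save("w1",im)
for d in landmark_of("plug_mid","wrist")[:4]: print(d["score"],d["point"],atz("wrist",d["point"],46,s))
T=np.array(camera_params("wrist")["T_tool_cam"]);print(T)
E
```

```text
clock: 1.58
ee_pos: [478.9, -258.5, 190.4]
orientation: [[-0.024, 1.0, -0.0], [1.0, 0.024, -0.0], [-0.0, -0.0, -1.0]]
force: [-0.3, 0.4, -0.2]
width: 1.002
grasp_force: 0.0
[ 478.9 -258.5  190.4]
0.98 [230.5, 117.0] [ 404.2 -196.4   46. ]
0.94 [291.2, 246.3] [ 455.2 -314.4   46. ]
0.76 [356.2, 248.7] [ 517.3 -315.4   46. ]
0.67 [318.8, 186.8] [ 480.  -255.2   46. ]
[[   0.    -1.    -0.3   74.2]
 [   1.     0.     0.    -0.1]
 [  -0.    -0.3    1.  -124.1]
 [   0.     0.     0.     1. ]]
```

View pics/w1.png

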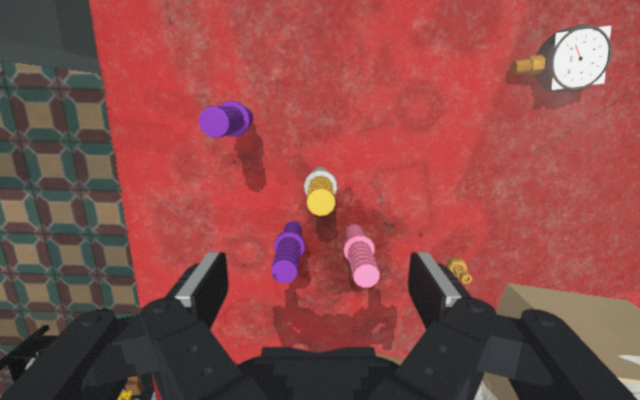

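In the wrist view the brass gauge stands between the others, with handle top (321,202) and collar (320,185). The fingers, closing along world x, clear its neighbours.

```bash
python3 -c "
from h import *
s=manip.read_state();print(atz('wrist',(321,201.5),92,s),s['ee_pos'])"
python3 -m handwheel '[[[0.0025,0.0015,0.03],0,-1],[[0.0025,0.0015,0.06],0,-1],[[0.0025,0.0015,0.09],0,-1],[[0.0025,0.0015,0.118],0,-1],[[0.0025,0.0015,0.118],0,-1]]'
```

```text
[ 481.11590367 -255.47782714   92.        ] [ 478.43737575 -259.38446171  190.75523287]
clock: 2.1
ee_pos: [475.3, -254.3, 65.9]
orientation: [[-0.021, 1.0, -0.01], [1.0, 0.021, 0.007], [0.007, -0.01, -1.0]]
force: [-2.0, 0.4, -1.6]
width: 0.996
grasp_force: 0.0
```

```bash
python3 -m handwheel '[[[0,0,0],0,-1],[[0,0,0],0,-1],[[0,0,0],0,-1]]'; python3 -c "
from h import *
print(delta(480.6,-256,72,0.032))"
```

```text
clock: 2.35
ee_pos: [481.8, -257.8, 75.5]
orientation: [[-0.023, 1.0, 0.004], [1.0, 0.023, -0.003], [-0.003, 0.004, -1.0]]
force: [0.7, 0.2, 0.8]
width: 1.001
grasp_force: 0.0
(array([ 0.0018, -0.0012,  0.0035]), np.float64(-0.0089))
```

```bash
python3 -m handwheel '[[[0,0,0],0,-1],[[0,0,0],0,-1],[[0,0,0],0,-1],[[0,0,0],0,-1],[[0,0,0],0,-1]]'; python3 -c "
from h import *
print(delta(480.6,-256,72,0.032))"
```

```text
clock: 2.77
ee_pos: [480.4, -256.2, 72.8]
orientation: [[-0.024, 1.0, 0.0], [1.0, 0.024, -0.0], [-0.0, 0.0, -1.0]]
force: [0.9, -1.3, -0.3]
width: 0.999
grasp_force: 0.0
(array([0.0002, 0.0002, 0.0008]), np.float64(-0.0079))
```

```bash
for i in 1 2; do python3 -m handwheel '[[[0,0,0],-0.008,1],[[0,0,0],-0.008,1],[[0,0,0],-0.008,1],[[0,0,0],-0.008,1],[[0,0,0],-0.008,1]]'; done
```

```text
clock: 3.18
ee_pos: [480.2, -256.2, 72.3]
orientation: [[-0.032, 0.999, -0.0], [0.999, 0.032, 0.0], [0.0, -0.0, -1.0]]
force: [-0.2, -0.2, -0.6]
width: 0.298
grasp_force: 0.0
clock: 3.6
ee_pos: [480.4, -256.3, 72.6]
orientation: [[-0.04, 0.999, 0.0], [0.999, 0.04, -0.0], [-0.0, 0.0, -1.0]]
force: [1.0, -0.1, -0.0]
width: 0.242
grasp_force: 58.6
```

```bash
python3 -m handwheel '[[[0,0,-0.01],0,1],[[0,0,-0.03],0,1],[[0,0,-0.055],0,1],[[0,0,-0.08],0,1],[[0,0,-0.09],0,1]]'
python3 -m handwheel '[[[0.015,0.002,0],0,1],[[0.04,0.006,0],0,1],[[0.07,0.01,0],0,1],[[0.1,0.014,0],0,1],[[0.13,0.018,0],0,1]]'
python3 -m handwheel '[[[0.03,0.004,0],0.008,1],[[0.06,0.008,0],0.008,1],[[0.09,0.013,0],0.008,1],[[0.12,0.018,0],0.008,1],[[0.144,0.0205,0],0.008,1]]'
python3 -m handwheel '[[[0,0,0],0,1],[[0,0,0],0,1],[[0,0,0],0,1],[[0,0,0],0,1],[[0,0,0],0,1]]'
python3 -m handwheel '[[[0,0,0],0,1],[[0,0,0],0,1],[[0,0,0],0,1]]'
python3 - <<'E'
from h import *
np.set_printoptions(precision=1,suppress=True)
s=manip.read_state();im=get_image("wrist");save("w2",im)
for l in("row_ref","stand","plug_mid"):
  for d in landmark_of(l,"wrist")[:2]: print(l,d["score"],d["point"],atz("wrist",d["point"],{"row_ref":53,"stand":0,"plug_mid":46+90}[l],s))
E
```

```text
clock: 4.02
ee_pos: [481.4, -257.1, 166.5]
orientation: [[-0.04, 0.999, 0.004], [0.999, 0.04, -0.003], [-0.003, 0.004, -1.0]]
force: [0.5, -0.3, -0.9]
width: 0.243
grasp_force: 58.8
clock: 4.43
ee_pos: [491.8, -123.4, 160.7]
orientation: [[-0.039, 0.999, -0.003], [0.999, 0.039, 0.002], [0.002, -0.003, -1.0]]
force: [1.1, -0.1, -2.1]
width: 0.243
grasp_force: 58.8
clock: 4.85
ee_pos: [506.4, 22.1, 160.7]
orientation: [[-0.033, 0.999, -0.003], [0.999, 0.034, 0.001], [0.001, -0.003, -1.0]]
force: [-0.2, 0.3, -2.1]
width: 0.241
grasp_force: 58.8
clock: 5.27
ee_pos: [507.5, 18.3, 162.0]
orientation: [[-0.03, 1.0, -0.001], [1.0, 0.03, -0.0], [-0.0, -0.001, -1.0]]
force: [-0.9, -0.0, -2.7]
width: 0.242
grasp_force: 58.8
clock: 5.52
ee_pos: [507.8, 18.6, 162.5]
orientation: [[-0.031, 1.0, 0.0], [1.0, 0.031, -0.0], [-0.0, 0.0, -1.0]]
force: [0.5, -0.0, -1.5]
width: 0.245
grasp_force: 58.8
plug_mid 0.84 [319.0, 246.0] [508.6  20.4 136. ]
```

View pics/w2.png

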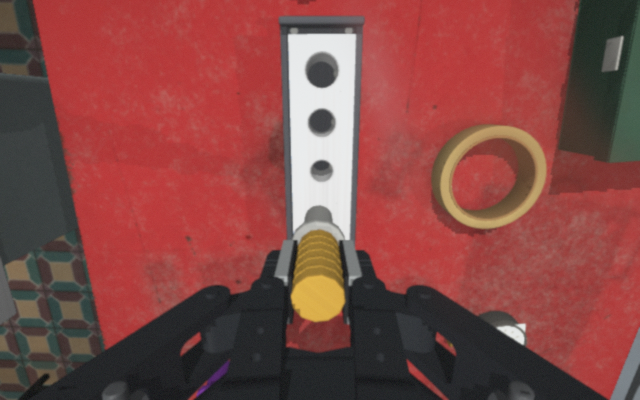

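The wrist view shows the 22 mm hole at (322,70), the 19 mm at (322,122) and the 16 mm at (321,170). The nose tip is at about (318,212).

Run:
```python
from h import *
np.set_printoptions(precision=1,suppress=True)
s=manip.read_state();im=cv2.imread("pics/w2.png",0)
sub=cv2.resize(im[40:190,292:352],None,fx=4,fy=4,interpolation=cv2.INTER_CUBIC)
_,b=cv2.threshold(sub,185,255,cv2.THRESH_BINARY_INV)
for c in cv2.findContours(b,cv2.RETR_EXTERNAL,cv2.CHAIN_APPROX_NONE)[0]:
    if 300<cv2.contourArea(c)<40000:
        (u,v),ax,_=cv2.fitEllipse(c);x,y,w,h=cv2.boundingRect(c)
        p=((u+.5)/4-.5+292,(v+.5)/4-.5+40);print(p,ax,(w,h),atz("wrist",p,53,s))
# rotating nose point
print("nose tip pixel ->",atz("wrist",(318,212),90,s), s["ee_pos"])
print(atz("wrist",(322,34),53,s))
```

```text
(321.19408988952637, 170.2532196044922) (87.58887481689453, 91.19402313232422) (94, 88) [509.9  44.7  53. ]
(321.3128490447998, 122.07394409179688) (111.43010711669922, 113.27456665039062) (112, 114) [508.7  80.7  53. ]
(321.4568786621094, 69.55353355407715) (134.03848266601562, 145.6703338623047) (136, 148) [507.5 116.5  53. ]
nose tip pixel -> [508.1  23.7  90. ] [507.8  18.9 162.5]
[507.1 139.   53. ]
```

```bash
python3 -m handwheel '[[[0.015,0.0005,0],0,1],[[0.035,0.001,0.005],0,1],[[0.05,0.0017,0.015],0,1],[[0.06,0.002,0.025],0,1],[[0.0602,0.002,0.03],0,1]]'
python3 -m handwheel '[[[0,0,0],0,1],[[0,0,0],0,1],[[0,0,0],0,1],[[0,0,0],0,1],[[0,0,0],0,1]]'
python3 -m handwheel '[[[0,0,0],0,1],[[0,0,0],0,1],[[0,0,0],0,1],[[0,0,0],0,1],[[0,0,0],0,1]]'
python3 - <<'E'
from h import *
s=manip.read_state();im=get_image("wrist");save("w3",im[60:320,200:440].repeat(2,0).repeat(2,1))
print(s["ee_pos"],s["force"],delta(507.9,79,132,0.033))
E
```

```text
clock: 6.13
ee_pos: [506.9, 81.0, 130.8]
orientation: [[-0.034, 0.999, -0.002], [0.999, 0.034, 0.001], [0.001, -0.002, -1.0]]
force: [-0.3, 0.8, -1.8]
width: 0.242
grasp_force: 58.8
clock: 6.55
ee_pos: [508.4, 78.8, 133.1]
orientation: [[-0.031, 1.0, 0.001], [1.0, 0.031, -0.0], [-0.0, 0.001, -1.0]]
force: [-0.4, 0.8, -2.1]
width: 0.24
grasp_force: 58.8
clock: 6.97
ee_pos: [507.8, 79.3, 132.5]
orientation: [[-0.032, 0.999, 0.0], [0.999, 0.032, -0.0], [-0.0, 0.0, -1.0]]
force: [0.9, 1.2, -3.0]
width: 0.246
grasp_force: 58.8
[507.84627146  79.32169023 132.46167797] [ 0.85786349  1.24487282 -2.96857827] (array([-0.0004,  0.    ,  0.0004]), np.float64(-0.001))
```

View pics/w3.png

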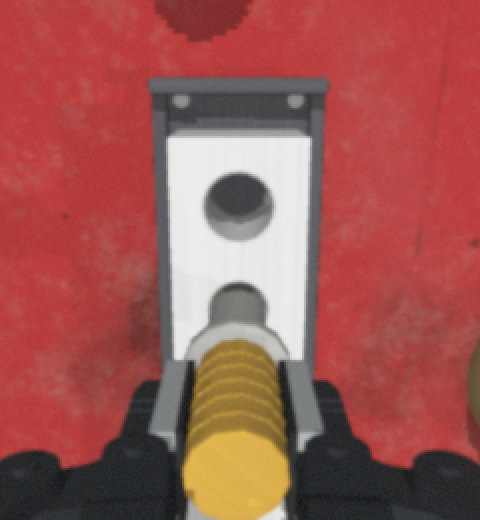

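The nose sits centred just over the 19 mm hole at crop (238,290), with the 22 mm hole beyond at (238,206). I'll lower it gently.

```bash
python3 -m handwheel '[[[0,0,0.0015],0,1],[[0,0,0.003],0,1],[[0,0,0.0045],0,1],[[0,0,0.0055],0,1],[[0,0,0.006],0,1]]'
python3 -m handwheel '[[[0,0,0.0005],0,1],[[0,0,0.001],0,1],[[0,0,0.0015],0,1],[[0,0,0.002],0,1],[[0,0,0.002],0,1]]'
```

```text
clock: 7.43
ee_pos: [507.6, 79.4, 126.0]
orientation: [[-0.032, 0.999, -0.001], [0.999, 0.032, -0.0], [-0.0, -0.001, -1.0]]
force: [0.3, -0.5, -1.6]
width: 0.24
grasp_force: 58.8
clock: 7.85
ee_pos: [507.8, 79.3, 124.4]
orientation: [[-0.032, 0.999, -0.0], [0.999, 0.032, -0.0], [-0.0, -0.0, -1.0]]
force: [-0.3, -0.3, -1.5]
width: 0.243
grasp_force: 58.8
```

```bash
python3 -m handwheel '[[[0,0,0.0005],0,1],[[0,0,0.001],0,1],[[0,0,0.0015],0,1],[[0,0,0.002],0,1],[[0,0,0.002],0,1]]'
```

```text
clock: 8.27
ee_pos: [507.8, 79.3, 122.3]
orientation: [[-0.032, 0.999, -0.0], [0.999, 0.032, -0.0], [-0.0, -0.0, -1.0]]
force: [-0.1, -0.1, -1.8]
width: 0.24
grasp_force: 58.8
```

```bash
python3 -m handwheel '[[[0,0,0.001],0,1],[[0,0,0.002],0,1],[[0,0,0.003],0,1],[[0,0,0.004],0,1],[[0,0,0.005],0,1]]'; python3 -m handwheel '[[[0,0,0.001],0,1],[[0,0,0.002],0,1],[[0,0,0.003],0,1],[[0,0,0.004],0,1],[[0,0,0.005],0,1]]'
```

```text
clock: 8.68
ee_pos: [507.8, 79.3, 117.3]
orientation: [[-0.032, 0.999, 0.0], [0.999, 0.032, -0.0], [-0.0, -0.0, -1.0]]
force: [-0.6, 0.2, -2.8]
width: 0.239
grasp_force: 58.8
clock: 9.1
ee_pos: [507.9, 79.3, 112.3]
orientation: [[-0.032, 0.999, 0.0], [0.999, 0.032, -0.0], [-0.0, 0.0, -1.0]]
force: [0.6, -0.4, -2.1]
width: 0.242
grasp_force: 58.8
```

```bash
python3 -m handwheel '[[[0,0,0.001],0,1],[[0,0,0.002],0,1],[[0,0,0.003],0,1],[[0,0,0.004],0,1],[[0,0,0.005],0,1]]'; python3 -m handwheel '[[[0,0,0.0005],0,1],[[0,0,0.001],0,1],[[0,0,0.0015],0,1],[[0,0,0.002],0,1],[[0,0,0.0025],0,1]]'
```

```text
clock: 9.52
ee_pos: [507.9, 79.3, 107.4]
orientation: [[-0.032, 0.999, 0.0], [0.999, 0.032, -0.0], [-0.0, 0.0, -1.0]]
force: [0.1, 0.2, -1.8]
width: 0.241
grasp_force: 58.8
clock: 9.93
ee_pos: [507.8, 79.3, 105.4]
orientation: [[-0.032, 0.999, -0.0], [0.999, 0.032, -0.0], [-0.0, -0.0, -1.0]]
force: [-1.6, 0.3, 1.6]
width: 0.244
grasp_force: 58.9
```

```bash
python3 -m handwheel '[[[0,0,0.0005],0,1],[[0,0,0.001],0,1],[[0,0,0.0015],0,1],[[0,0,0.002],0,1],[[0,0,0.002],0,1]]'
```

```text
clock: 10.35
ee_pos: [507.6, 79.1, 102.9]
orientation: [[-0.032, 0.999, -0.0], [0.999, 0.032, -0.001], [-0.001, -0.0, -1.0]]
force: [-2.7, -1.4, 3.5]
width: 0.242
grasp_force: 58.9
```

```bash
python3 -m handwheel '[[[0,0,0.0005],0,1],[[0,0,0.001],0,1],[[0,0,0.0015],0,1],[[0,0,0.002],0,1],[[0,0,0.002],0,1]]'
```

```text
clock: 10.77
ee_pos: [507.7, 79.2, 100.6]
orientation: [[-0.032, 0.999, -0.001], [0.999, 0.032, -0.0], [-0.0, -0.001, -1.0]]
force: [-2.0, -1.9, 2.2]
width: 0.242
grasp_force: 58.9
```

```bash
python3 -m handwheel '[[[0,0,0.001],0,1],[[0,0,0.002],0,1],[[0,0,0.003],0,1],[[0,0,0.004],0,1],[[0,0,0.005],0,1]]'; python3 -m handwheel '[[[0,0,0.001],0,1],[[0,0,0.002],0,1],[[0,0,0.003],0,1],[[0,0,0.004],0,1],[[0,0,0.005],0,1]]'
```

```text
clock: 11.18
ee_pos: [507.8, 79.3, 95.8]
orientation: [[-0.032, 0.999, -0.0], [0.999, 0.032, -0.0], [-0.0, -0.0, -1.0]]
force: [-1.9, -1.4, 4.2]
width: 0.242
grasp_force: 59.0
clock: 11.6
ee_pos: [507.8, 79.3, 90.8]
orientation: [[-0.032, 0.999, -0.0], [0.999, 0.032, -0.0], [-0.0, -0.0, -1.0]]
force: [-3.4, -1.4, 2.6]
width: 0.241
grasp_force: 59.0
```

```bash
python3 -m handwheel '[[[0,0,0.0005],0,1],[[0,0,0.001],0,1],[[0,0,0.0015],0,1],[[0,0,0.002],0,1],[[0,0,0.0025],0,1]]'
```

```text
clock: 12.02
ee_pos: [507.8, 79.3, 88.4]
orientation: [[-0.032, 0.999, -0.0], [0.999, 0.032, -0.0], [-0.0, -0.0, -1.0]]
force: [-2.7, -2.4, 3.5]
width: 0.246
grasp_force: 59.0
```

```bash
python3 -m handwheel '[[[0,0,0.0004],0,1],[[0,0,0.0008],0,1],[[0,0,0.0012],0,1],[[0,0,0.0016],0,1],[[0,0,0.002],0,1]]'
```

```text
clock: 12.43
ee_pos: [507.8, 79.3, 86.4]
orientation: [[-0.032, 0.999, -0.0], [0.999, 0.032, -0.0], [-0.0, -0.0, -1.0]]
force: [-2.9, -2.1, 4.1]
width: 0.241
grasp_force: 59.0
```

```bash
python3 -m handwheel '[[[0,0,0.0002],0,1],[[0,0,0.0004],0,1],[[0,0,0.0006],0,1],[[0,0,0.0006],0,1]]'
```

```text
clock: 12.77
ee_pos: [507.8, 79.4, 85.8]
orientation: [[-0.032, 0.999, -0.0], [0.999, 0.032, -0.0], [-0.0, -0.0, -1.0]]
force: [-4.0, -1.7, 4.2]
width: 0.242
grasp_force: 59.0
```

```bash
python3 -m handwheel '[[[0,0,0.0002],0,1],[[0,0,0.0004],0,1],[[0,0,0.0004],0,1]]'
```

```text
clock: 13.02
ee_pos: [507.8, 79.3, 85.5]
orientation: [[-0.032, 0.999, -0.0], [0.999, 0.032, -0.0], [-0.0, -0.0, -1.0]]
force: [-3.9, -2.4, 5.3]
width: 0.245
grasp_force: 59.1
```

```bash
python3 -m handwheel '[[[0,0,0.0002],0,1],[[0,0,0.0004],0,1],[[0,0,0.0004],0,1]]'
```

```text
clock: 13.27
ee_pos: [507.8, 79.3, 85.4]
orientation: [[-0.032, 0.999, 0.0], [0.999, 0.032, -0.0], [-0.0, 0.0, -1.0]]
force: [-4.0, -1.5, 5.4]
width: 0.24
grasp_force: 59.3
```

```bash
python3 -m handwheel '[[[0,0,0.0003],0,1],[[0,0,0.0006],0,1],[[0,0,0.0006],0,1]]'
```

```text
clock: 13.52
ee_pos: [507.9, 79.3, 85.5]
orientation: [[-0.032, 0.999, 0.0], [0.999, 0.032, -0.0], [-0.0, 0.0, -1.0]]
force: [-5.9, -2.6, 8.3]
width: 0.237
grasp_force: 59.6
```

```bash
python3 -m handwheel '[[[0,0,0.0003],0,1],[[0,0,0.0006],0,1],[[0,0,0.0006],0,1]]'
```

```text
clock: 13.77
ee_pos: [507.9, 79.3, 85.4]
orientation: [[-0.032, 0.999, 0.001], [0.999, 0.032, -0.0], [-0.0, 0.001, -1.0]]
force: [-6.0, -2.3, 10.0]
width: 0.245
grasp_force: 59.8
```

```bash
python3 -m handwheel '[[[0,0,0.0005],0,1],[[0,0,0.001],0,1],[[0,0,0.0015],0,1],[[0,0,0.0015],0,1]]'
python3 - <<'E'
from h import *
im=get_image("wrist");save("w4",im[60:320,200:440].repeat(2,0).repeat(2,1))
E
```

```text
clock: 14.1
ee_pos: [507.9, 79.3, 85.4]
orientation: [[-0.032, 0.999, 0.001], [0.999, 0.032, -0.0], [-0.0, 0.001, -1.0]]
force: [-8.7, -2.8, 16.6]
width: 0.243
grasp_force: 60.4
```

View pics/w4.png

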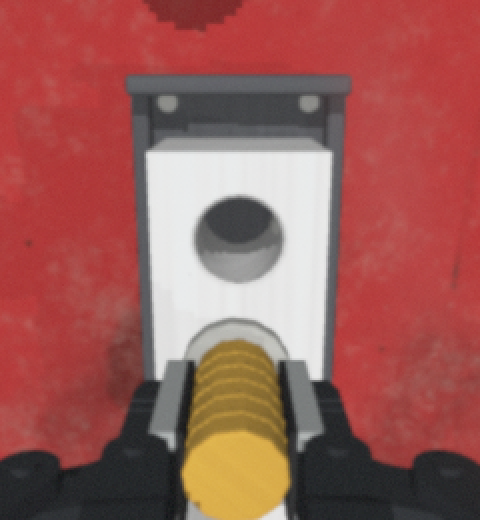

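The collar at crop (238,340) lies on the bar, and TCP z has stopped at 85.4, the computed home height, while the force rises. I'll ease the load and open.

```bash
python3 -m handwheel '[[[0,0,-0.0008],0,1],[[0,0,-0.0016],0,1],[[0,0,-0.0016],0,1],[[0,0,-0.0016],0,1]]'
python3 -m handwheel '[[[0,0,0],0,0],[[0,0,0],0,0],[[0,0,0],0,0],[[0,0,0],0,0],[[0,0,0],0,0]]'
python3 -m handwheel '[[[0,0,0],0,-0.3],[[0,0,0],0,-0.3],[[0,0,0],0,-0.3],[[0,0,0],0,-0.3],[[0,0,0],0,-0.3]]'
```

```text
clock: 14.48
ee_pos: [507.9, 79.3, 85.4]
orientation: [[-0.032, 0.999, 0.001], [0.999, 0.032, -0.0], [-0.0, 0.001, -1.0]]
force: [-5.6, -2.0, 9.4]
width: 0.239
grasp_force: 59.7
clock: 14.9
ee_pos: [508.0, 79.6, 83.5]
orientation: [[-0.032, 0.999, 0.0], [0.999, 0.032, 0.001], [0.001, 0.0, -1.0]]
force: [0.3, -0.1, 0.3]
width: 0.501
grasp_force: 0.0
clock: 15.32
ee_pos: [507.9, 79.4, 83.9]
orientation: [[-0.032, 0.999, 0.0], [0.999, 0.032, 0.0], [0.0, 0.0, -1.0]]
force: [-0.5, 0.4, 0.6]
width: 0.649
grasp_force: 0.0
```

Released without contact. I'll rise straight up and check.

```bash
python3 -m handwheel '[[[0,0,-0.01],0,-0.3],[[0,0,-0.025],0,-0.3],[[0,0,-0.045],0,-0.3],[[0,0,-0.065],0,-0.3],[[0,0,-0.085],0,-0.3]]'
python3 -m handwheel '[[[-0.01,0,-0.02],0,-0.3],[[-0.03,0,-0.03],0,-0.3],[[-0.05,0,-0.03],0,-0.3],[[-0.065,0,-0.03],0,-0.3],[[-0.07,0,-0.03],0,-0.3]]'
python3 -m handwheel '[[[0,0,0],0,-0.3],[[0,0,0],0,-0.3],[[0,0,0],0,-0.3],[[0,0,0],0,-0.3],[[0,0,0],0,-0.3]]'
python3 -m handwheel '[[[0,0,0],0,-0.3],[[0,0,0],0,-0.3],[[0,0,0],0,-0.3],[[0,0,0],0,-0.3],[[0,0,0],0,-0.3]]'
python3 - <<'E'
from h import *
s=manip.read_state();im=get_image("wrist");sd=get_image("side")
a=im[0:260,200:440].repeat(2,0).repeat(2,1);b=cv2.resize(sd[140:240,270:350],(320,400),interpolation=cv2.INTER_CUBIC)
c=np.zeros((520,800,3),np.uint8);c[:,:480]=a;c[:400,480:]=b;save("end",c)
for d in landmark_of("plug_mid","wrist")[:2]:print(d["score"],d["point"],atz("wrist",d["point"],59,s))
E
```

```text
clock: 15.73
ee_pos: [507.8, 79.3, 170.5]
orientation: [[-0.032, 0.999, 0.0], [0.999, 0.032, 0.0], [0.0, 0.0, -1.0]]
force: [-0.3, 0.0, -1.0]
width: 0.648
grasp_force: 0.0
clock: 16.15
ee_pos: [510.6, 7.6, 200.3]
orientation: [[-0.03, 1.0, 0.002], [1.0, 0.03, -0.001], [-0.001, 0.002, -1.0]]
force: [-0.1, -0.1, 0.6]
width: 0.649
grasp_force: 0.0
clock: 16.57
ee_pos: [509.9, 10.2, 198.8]
orientation: [[-0.033, 0.999, -0.0], [0.999, 0.033, 0.0], [0.0, -0.0, -1.0]]
force: [-0.3, -0.1, 0.9]
width: 0.653
grasp_force: 0.0
clock: 16.98
ee_pos: [510.1, 9.4, 198.9]
orientation: [[-0.032, 0.999, 0.0], [0.999, 0.032, 0.0], [0.0, 0.0, -1.0]]
force: [-0.3, -0.2, 0.1]
width: 0.652
grasp_force: 0.0
0.96 [316.7, 109.9] [507.24635061  79.14990254  59.        ]
```

View pics/end.png

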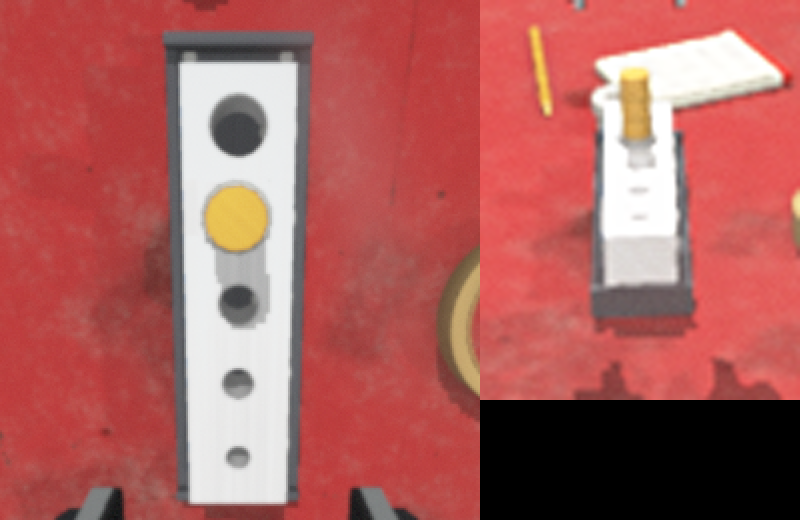

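The gauge stands upright in the second-largest hole, at crop (236,218), with its collar on the bar and the gripper clear.

```bash
python3 -c "
from station import workorder
print(workorder.job_done())"
```

```text
the job is handed in; nothing more can be done
None
```

The brass-handled plug gauge is upright in the 19 mm hole, pressed past the catch with its collar flush on the bar (highest downward force read 17 N). I let go, moved clear and handed the job in at about 17 s.

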